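# Hang the mallet back in its clip on the crowded rack

### The arm

A 7-joint arm with a two-finger parallel gripper is mounted at the origin on the work surface. World frame = base frame: x ahead of the robot, y to its left, z up, the work surface at z = 0. Lengths are in m, angles in rad, forces in N, time in s.
With the tool pointing down it reaches from about 0.425 to 0.825 m from the base axis. Payload 3.6 kg.
Tool frame: the origin (TCP) lies at the very end of the fingers, on their centre line; the grasp point (between the pads) lies 19 mm behind it; z points along the fingers, y is the line along which they close (so a half turn about z gives the same grasp; the last joint's range is limited). The gripper opens to 85 mm and grips with 20 to 120 N. Pads are 22 mm wide; open, the fingers measure 114 mm over their backs; the gripper's body (76 mm by 85 mm) begins 54 mm behind the grasp point. The pads swing forward as they close: fully open they stand 13 mm farther back than shut.
Start: joints at [1.091, 0.615, -0.013, 1.423, 0.008, 1.103, -0.04], TCP at [0.285, -0.584, 0.231] pointing down, gripper open.
Joint ranges: [-3.12, 3.12], [-0.3, 2.06], [-1.34, 1.32], [0.26, 2.42], [-1.36, 4.5], [0.01, 1.98], [-2.84, 2.84]. Speed limits (rad/s): [2.79, 2.79, 3.14, 3.14, 3.14, 3.14, 3.14].

### API

Orientations are given as a unit quaternion [x, y, z, w].
In Python, from station import arm, imaging, finish_job gives the robot as it stands. Calls block until the motion is done:
- arm.movep(position, orientation): joint-space move of the TCP to a pose.
- arm.line_to(position, velocity=0.15, ori=None): straight line of the TCP; ori=None keeps the orientation; velocity is the mean speed in m/s.
- arm.move_j(angles): joint-space move.
- arm.move_gripper(opening, effort=None): opening from 0.0 (shut) to 1.0 (fully open); effort is the grip in N (None keeps the last); returns when the fingers have stopped.
- arm.pause(seconds).
- arm.ik(position, orientation): joint angles nearest the present ones, or None.
- imaging.snapshot(name): name is "side" or "top" or "wrist"; returns the picture (400x640x3 uint8, blue, green, red); there is no depth.
- imaging.camera_info(name): a dict with "fx", "fy", "cx", "cy" (pixels), "dist_coeffs" ([k1, k2, p1, p2, k3] as OpenCV has them; the pictures are not rectified), "R" (3x3) and "t" (3): a world point X has camera coordinates R X + t; the wrist camera has in their place "T_tool_cam" (4x4, takes a point from camera to tool coordinates, whose origin is the TCP and whose axes are the flange's). Camera axes: x right, y down, z forward; pixel columns grow to the right and rows downward; lengths in m; the calibration is good to about 2 mm. A picture is of the moment at which its call begins: read the wrist's pose just before it. camera_info takes no time and is no camera call.
A pose or a line that the arm cannot do raises arm.MotionError and nothing moves.
- finish_job(): hands the job in; it is judged then, once.
Trained networks look in the newest picture that a camera, given by its name, has taken for a name from the list of things; names that differ only in an ending like _2 or _b are one class to them, and where a whole thing is asked for, a point or a joint stands for the part that bears it (a point fixed in the world has none). Each returns a list of dicts, best first, with "confidence" (0 to 1); they miss things now and then, are a little off and sometimes report something else, mostly with a low value. They report only what shows in the picture. A call takes as long as a camera call.
- imaging.trace(camera, thing): "mask" (400x640 bool, what is visible of it) and "box" ([left, top, right, bottom] in pixels, round what is visible of it).
- imaging.mark_of(camera, thing): "point" ([column, row] in pixels: a listed point, or the origin of a listed thing).
Readings, each from a call of its own:
- arm.get_time(): time.
- arm.get_joint_positions(): joint angles.
- arm.get_dq(): joint speeds.
- arm.get_effort(): joint torques, N m.
- arm.get_tool_pos(): TCP position.
- arm.get_eef_rot(): TCP orientation.
- arm.get_ft_force(): force on the tool from outside, world axes, zero at the start.
- arm.get_wrist_torque(): the same for the moment, N m.
- arm.get_opening(): opening from 0.0 (shut) to 1.0 (fully open).
- arm.get_finger_force(): force on a finger pad.
Only numpy, scipy, OpenCV 4.12 (cv2) and the standard library are available. Lean on these libraries where they do the work, as an engineer would, in place of code of your own. Each camera call takes 0.05 s, during which the arm holds its last target. There are 200 camera calls.

### The job

Take the wooden mallet out of its stand and hang it, handle down, on the empty fork of the rack: push the handle in past the two spring rollers until you feel it press firmly on the rubber buffer, then let the head down gently onto the prongs and let go. The buffer's depth differs each time, so go by feel without forcing the rack, and do not knock the hammers hanging beside it or the bowl.

Things in the scene. Friction and masses are not known exactly. Their poses are not given: they have to be found in the camera images.
- mallet: Wooden mallet, 0.28 to 0.46 kg: pale block head 40 (x) x 80 (y) x 46 mm (z), round handle 22 mm thick, 150 mm long, straight down (-z) from the middle of the head's underside. Origin: centre of that underside, on the handle's axis. Starts handle down in the stand, leaning up to 3 degrees. Grip the head across its 40 mm from above. On the fork its x lies along the fork's x, either way round.
- stand: Black fixed block 85 x 85 x 95 mm high, origin at the centre of its underside. An upright well in its top, 27 mm wide and 84 mm deep, holds the mallet's handle; the head's underside is then 161 mm above the bench. Lift straight up at least 95 mm to clear it.
- rack: Fixed grey rack: base, two posts, and a rail 310 mm long along its y, rail top 188 mm above the bench, rail front at x = 128 mm. Its x points away from the robot. Three forks sit 92 mm apart along its y, the middle one at y = 0, in any order: one is empty, two hold hammers. Origin on the bench, below the line of the forks' mouths.
- fork: The empty fork, fixed: two level, grey-sleeved prongs 12 mm wide, 14 mm high, along its x, 28 mm apart, open to -x (towards the robot). Origin: midway between the prong tips (the mouth), level with the prong tops, 200 mm above the bench. Prongs span x 0 to 132 mm, z -14 to 0 mm; no lips. It carries a spring clip: two rollers and a buffer. Clip and prong sides bear up to 16 N, the prong tops 60 N.
- roller_l (a joint): Travel (m) of the clip's left (+y) roller into its prong: 0 = sprung out, at most 0.009. Upright white roller 12 mm across, z -13 to -1 mm. The gap between both rollers is 14 mm, so each gives way about 4 mm as the handle passes (1.6 N plus 0.4 N per mm; about 4 to 9 N push in all) and closes behind it. The clip's depth is set anew each time, unmeasured: roller centres 20 to 56 mm from the mouth.
- roller_r (a joint): The same for the right (-y) roller.
- buffer (a joint): How far (m) the rubber buffer between the prongs is pressed in along the fork's +x: 0 = free. Springy, 8 N per mm, solid at 0.0025 (20 N). Its face is 25 mm behind the roller centres, so the handle's axis is 34 to 70 mm from the mouth when it first touches. It spans z -13 to -1 mm, so the head's underside may pass a few mm above the prongs.
- rubber_mallet: Bystander hanging loose on another fork: black rubber head 44 (x) x 76 (y) x 44 mm (z), handle 22 mm thick, 145 mm long, down. Origin: centre of the head's underside. About 14 mm is left between its head and the mallet's when they hang side by side.
- hammer: Bystander hanging loose on another fork: dark steel head 34 (x) x 76 (y) x 34 mm (z), handle 22 mm thick, 140 mm long, down. Origin: centre of the head's underside. About 14 mm is left between its head and the mallet's when they hang side by side.
- bowl: Bystander: loose steel bowl, 130 mm across, 50 mm high, on the bench to the right; origin at the centre of its underside.

How it is judged:
By the outcome, as a careful person would: the job done as asked, in the order asked, and still so for the second after the job is handed in, with the robot touching nothing.
It also fails if it takes over 54 s, if anything falls off the work surface, if the arm or the gripper's body presses on something with over 40 N, if the wrist force passes 120 N, or if a joint passes its speed limit or range.

## Working session

There is one attempt and no reset: what is moved stays moved. The work goes in short steps, each a Python script; the robot and the scene stay as the last script left them, time stands still between calls to the robot, and variables do not carry over. Pictures are saved under pics/ and viewed, at most 10 in all, crops included, and the job is handed in when it is done.

```bash
ls; mkdir -p pics; cat > shot.py <<'E'
E
python3 - <<'E'
from station import arm, imaging
import cv2, numpy as np
ims=[]
for c in("side","top"):
    im=imaging.snapshot(c); ims.append(im)
    for n in("mallet","stand","rack","fork","rubber_mallet","hammer","bowl"):
        r=imaging.mark_of(c,n); print(c,n,[(np.round(d["point"],1).tolist(),round(d["confidence"],2)) for d in r[:3]])
    i=imaging.camera_info(c); print(np.round(i["R"],3).tolist(),np.round(i["t"],3).tolist(),i["fx"],i["dist_coeffs"])
    cv2.imwrite(f"pics/{c}0.png",im)
print(imaging.camera_info("wrist"))
print(arm.get_eef_rot(),arm.get_tool_pos(),arm.get_time())
E
```

```text
pics
station.py
side mallet []
side stand []
side rack []
side fork [([294.2, 182.1], 0.83)]
side rubber_mallet [([291.6, 152.2], 0.74)]
side hammer [([245.8, 197.3], 0.82)]
side bowl [([410.8, 203.6], 0.88)]
[[-0.797, -0.603, 0.019], [-0.407, 0.514, -0.755], [0.446, -0.61, -0.656]] [0.317, 0.38, 0.907] 506.02750724841485 [0.05620763 0.         0.         0.         0.        ]
top mallet [([176.9, 203.8], 0.93), ([311.5, 177.0], 0.59)]
top stand [([195.4, 215.3], 0.93)]
top rack []
top fork [([310.5, 177.1], 0.88)]
top rubber_mallet [([349.8, 146.2], 0.59)]
top hammer [([267.1, 159.7], 0.7)]
top bowl [([429.7, 243.2], 0.63)]
[[-0.01, -1.0, -0.008], [-0.983, 0.011, -0.182], [0.182, 0.006, -0.983]] [-0.105, 0.528, 1.04] 413.09443979367865 [-0.01456504  0.          0.          0.          0.        ]
{'fx': 339.7430196797656, 'fy': 339.7430196797656, 'cx': 324.15236823059047, 'cy': 197.1536200374775, 'dist_coeffs': array([0.01657719, 0.        , 0.        , 0.        , 0.        ]), 'T_tool_cam': array([[-2.83156874e-04, -9.51639583e-01, -3.07216574e-01,
         7.79424858e-02],
       [ 9.99999808e-01, -4.39001329e-04,  4.38173695e-04,
         4.07789781e-04],
       [-5.51851916e-04, -3.07216391e-01,  9.51639524e-01,
        -1.42241456e-01],
       [ 0.00000000e+00,  0.00000000e+00,  0.00000000e+00,
         1.00000000e+00]])}
[9.74369442e-01 2.24953751e-01 1.44787920e-05 1.12335927e-05] [ 0.28493947 -0.58419549  0.2313415 ] 0.8
```

View pics/side0.png

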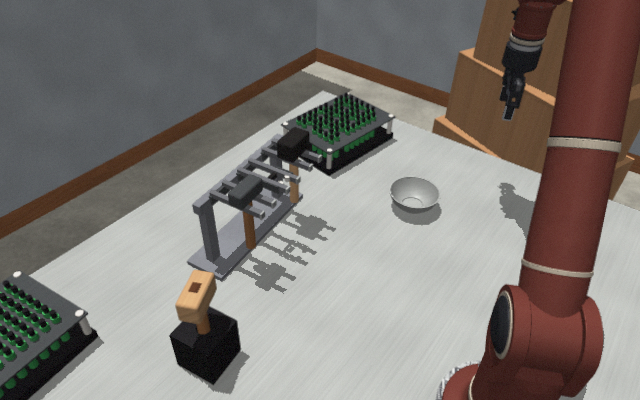

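View pics/top0.png

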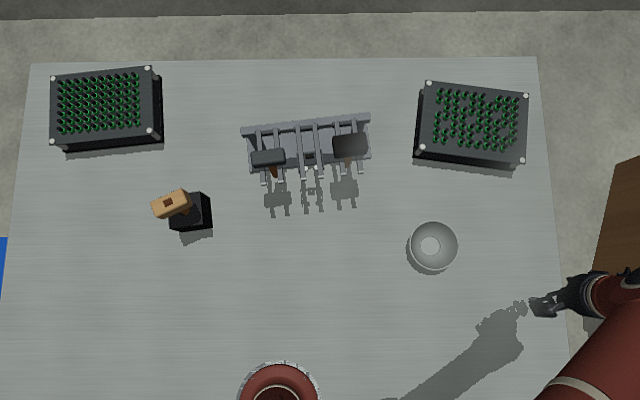

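```bash
cat > h.py <<'E'
from station import arm, imaging
import cv2, numpy as np
from scipy.spatial.transform import Rotation as Ro
def cam(c):
    i=imaging.camera_info(c); K=np.array([[i["fx"],0,i["cx"]],[0,i["fy"],i["cy"]],[0,0,1]])
    if c!="wrist": return K,i["dist_coeffs"],np.array(i["R"]),np.array(i["t"])
    T=np.eye(4);T[:3,:3]=Ro.from_quat(arm.get_eef_rot()).as_matrix();T[:3,3]=arm.get_tool_pos()
    W=np.linalg.inv(T@i["T_tool_cam"]); return K,i["dist_coeffs"],W[:3,:3],W[:3,3]
def ray(C,p):
    K,d,R,t=C; u=cv2.undistortPoints(np.array(p,float).reshape(-1,1,2),K,d).reshape(-1,2)
    D=np.c_[u,np.ones(len(u))]@R; return -R.T@t, D/np.linalg.norm(D,axis=1)[:,None]
def at_z(C,p,z):
    o,D=ray(C,p); return o+D*((z-o[2])/D[:,2])[:,None]
def tri(C1,p1,C2,p2):
    o1,d1=ray(C1,p1);o2,d2=ray(C2,p2);d1=d1[0];d2=d2[0]
    s=np.linalg.lstsq(np.c_[d1,-d2],o2-o1,rcond=None)[0]
    a,b=o1+s[0]*d1,o2+s[1]*d2; return (a+b)/2,np.linalg.norm(a-b)
def proj(C,X):
    K,d,R,t=C; return cv2.projectPoints(np.atleast_2d(X).astype(float),cv2.Rodrigues(R)[0],t,K,d)[0].reshape(-1,2)
E
python3 - <<'E'
from h import *
S,T=cam("side"),cam("top")
for n,a,b in(("fork",(294.2,182.1),(310.5,177.1)),("rub",(291.6,152.2),(349.8,146.2)),("ham",(245.8,197.3),(267.1,159.7)),("bowl",(410.8,203.6),(429.7,243.2))):
    print(n,tri(S,a,T,b))
print("mallet",at_z(T,(176.9,203.8),.161),"stand",at_z(T,(195.4,215.3),0))
E
```

```text
fork (array([ 0.53915729, -0.09087703,  0.20442102]), np.float64(0.004401200814744535))
rub (array([ 0.61629585, -0.18062513,  0.19632015]), np.float64(0.001851775506517313))
ham (array([0.58224096, 0.0088041 , 0.20554972]), np.float64(0.0012780228967274807))
bowl (array([ 0.401375  , -0.40287019,  0.00408577]), np.float64(0.002209364199397771))
mallet [[0.49042114 0.22687552 0.161     ]] stand [[0.48519954 0.23218607 0.        ]]
```

The side and top pictures agree. The empty fork is the middle one (side ≈(294,182), top ≈(310,177)), with the steel hammer to its left, the rubber mallet to its right and the bowl at top (430,243). The wooden mallet stands leaning in the stand at top (177,204). Next come close wrist views of the fork, then the mallet.

```bash
cat >> h.py <<'E'
def q(phi): return [np.cos(phi/2),np.sin(phi/2),0,0]
def wshot(tag,names):
    C=cam("wrist"); im=imaging.snapshot("wrist"); cv2.imwrite(f"pics/{tag}.png",im); out={}
    for n in names:
        r=imaging.mark_of("wrist",n); out[n]=r[0]["point"] if r else None
        print(tag,n,[(np.round(d["point"],1).tolist(),round(d["confidence"],2)) for d in r[:2]])
    np.savez(f"pics/{tag}.npz",K=C[0],d=C[1],R=C[2],t=C[3]); return C,out
E
python3 - <<'E'
from h import *
p=arm.get_tool_pos(); arm.line_to([p[0],p[1],.40],velocity=.3)
a=np.radians(5.75)
for s in(1,-1):
    for x,y,z,b in((.55,-.09,.38,a),(.485,.23,.36,np.radians(16.7))):
        j=arm.ik([x,y,z],q(b+s*np.pi/2)); print(s,None if j is None else np.round(j,2))
E
```

```text
1 [ 0.43  0.39 -0.47  1.43  0.18  1.36  0.05]
1 [ 0.15  0.48 -1.02  1.52  0.42  1.37 -0.61]
-1 [-0.52  0.54  1.14  1.46 -0.49  1.45 -2.42]
-1 [ 0.2   0.53 -1.15  1.51  0.49  1.41  2.46]
```

```bash
python3 - <<'E'
from h import *
a=np.radians(5.75)
N=["fork","roller_l","roller_r","buffer"]
arm.movep([.56,-.16,.34],q(a+np.pi/2)); C1,o1=wshot("f1",N)
arm.line_to([.56,-.07,.34],velocity=.2); C2,o2=wshot("f2",N)
for n in N:
    if o1[n] is not None and o2[n] is not None: print(n,tri(C1,o1[n],C2,o2[n]))
M=["mallet","stand"]
arm.movep([.485,.19,.33],q(np.radians(16.7)+np.pi/2)); C1,o1=wshot("m1",M)
arm.line_to([.485,.26,.33],velocity=.2); C2,o2=wshot("m2",M)
for n in M:
    if o1[n] is not None and o2[n] is not None: print(n,tri(C1,o1[n],C2,o2[n]))
r=imaging.trace("wrist","mallet"); 
print(arm.get_time())
g=[cv2.imread(f"pics/{n}.png") for n in("f1","f2","m1","m2")]
im=np.vstack([np.hstack(g[:2]),np.hstack(g[2:])]); cv2.imwrite("pics/all.png",cv2.resize(im,(800,500)))
E
```

```text
f1 fork []Traceback (most recent call last):
  File "<stdin>", line 4, in <module>
  File "h.py", line 24, in wshot
    r=imaging.mark_of("wrist",n); out[n]=r[0]["point"] if r else None
ValueError: it knows: bowl, fork, hammer, mallet, rack, rubber_mallet, stand
```

```bash
python3 - <<'E'
from h import *
N=["fork","hammer","rubber_mallet"]
C1,o1=wshot("f1",N)
arm.line_to([.56,-.07,.34],velocity=.2); C2,o2=wshot("f2",N)
for n in N:
    if o1[n] is not None and o2[n] is not None: print(n,tri(C1,o1[n],C2,o2[n]))
M=["mallet","stand"]
arm.movep([.485,.19,.33],q(np.radians(16.7)+np.pi/2)); C1,o1=wshot("m1",M)
arm.line_to([.485,.26,.33],velocity=.2); C2,o2=wshot("m2",M)
for n in M:
    if o1[n] is not None and o2[n] is not None: print(n,tri(C1,o1[n],C2,o2[n]))
print(arm.get_time())
g=[cv2.imread(f"pics/{n}.png") for n in("f1","f2","m1","m2")]
im=np.vstack([np.hstack(g[:2]),np.hstack(g[2:])]); cv2.imwrite("pics/all.png",cv2.resize(im,(800,500)))
E
```

```text
f1 fork []
f1 hammer []
f1 rubber_mallet [([378.5, 207.8], 0.94)]
f2 fork [([300.3, 203.5], 0.66)]
f2 hammer [([362.4, 91.9], 0.81)]
f2 rubber_mallet [([368.2, 295.1], 0.57)]
rubber_mallet (array([ 0.61163781, -0.181598  ,  0.19631429]), np.float64(0.0036038296698331874))
m1 mallet [([337.6, 129.5], 0.83)]
m1 stand []
m2 mallet [([317.1, 201.9], 0.88)]
m2 stand [([319.6, 167.8], 0.87)]
mallet (array([0.48567834, 0.23085649, 0.16051468]), np.float64(0.0004321220135254685))
6.3083
```

View pics/all.png

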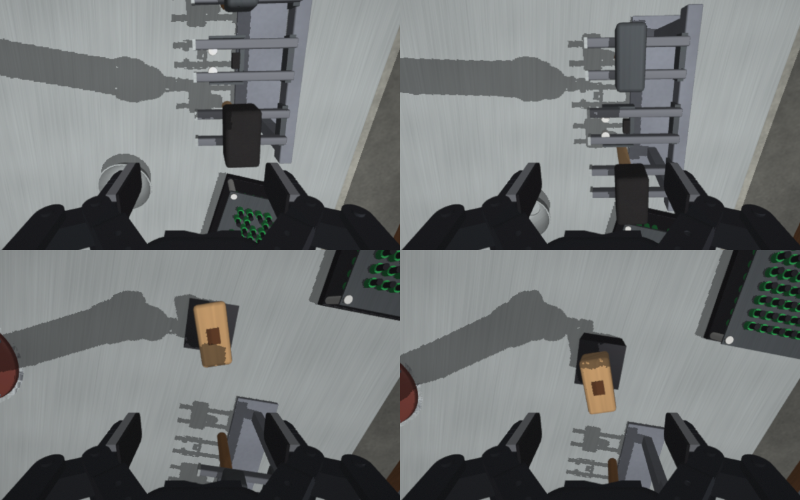

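The fork prongs and rollers show well in both wrist views (f1 ≈(195,45)/(195,77), f2 ≈(587,112)/(587,137) in the mosaic). The mallet head is well seen in m1 and m2. I'll zoom in to get corners.

```bash
python3 - <<'E'
import cv2,numpy as np
# crops: (x0,y0) size 160x120 (scale 2.5 -> 400x300)
L=[]
for n,x,y in(("f1",290,40),("f2",280,150),("m1",265,70),("m2",250,140)):
    im=cv2.imread(f"pics/{n}.png")[y:y+120,x:x+160]; L.append(cv2.resize(im,(400,300),interpolation=cv2.INTER_CUBIC))
cv2.imwrite("pics/z.png",np.vstack([np.hstack(L[:2]),np.hstack(L[2:])]))
E
```

```text
(no output)
```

View pics/z.png

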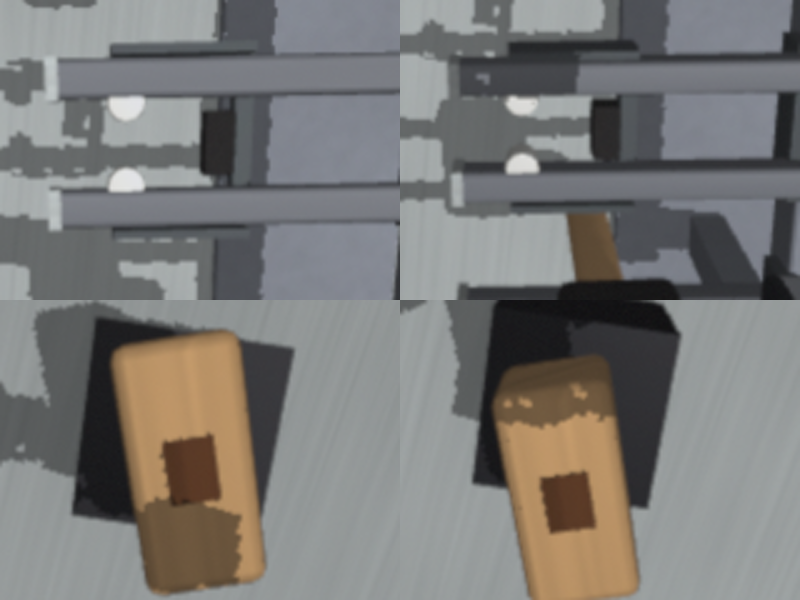

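```bash
cat > m.py <<'E'
from h import *
from scipy.optimize import least_squares
def ld(n): z=np.load(f"pics/{n}.npz"); return z["K"],z["d"],z["R"],z["t"]
off=dict(f1=(290,40),f2=(280,150),m1=(265,70),m2=(250,140))
def px(n,p): return np.array(p,float)/2.5+off[n]
F1,F2,M1,M2=map(ld,("f1","f2","m1","m2"))
# mallet
print("mortise top",tri(M1,px("m1",(190,168)),M2,px("m2",(167,202))))
A=at_z(M1,px("m1",[(112,52),(148,285),(240,38),(266,268)]),.207)
print(A.round(4)); 
for i in(0,2): v=A[i]-A[i+1]; print("yaw",np.degrees(np.arctan2(-v[0],v[1])))
B=at_z(M2,px("m2",[(105,150),(130,290),(216,130),(238,280)]),.207)
for i in(0,2): v=B[i]-B[i+1]; print("yaw2",np.degrees(np.arctan2(-v[0],v[1])))
# fork tips
for nm,a,b in(("L",(46,78),(52,76)),("R",(50,211),(50,190))): print(nm,tri(F1,px("f1",a),F2,px("f2",b)))
# edges by gradient
for n,C,rows in(("f1",F1,(63,79,117,132)),("f2",F2,(173,188,219,233))):
    g=cv2.Sobel(cv2.GaussianBlur(cv2.cvtColor(cv2.imread(f"pics/{n}.png"),6),(3,3),0),cv2.CV_64F,0,1)
    for r0 in rows:
        cs=np.arange(318,440); w=np.abs(g[r0-4:r0+5][:,cs]); rr=w.argmax(0)+r0-4.
        k=np.ones(len(cs),bool)
        for _ in range(4):
            f=np.polyfit(cs[k],rr[k],1); k=np.abs(np.polyval(f,cs)-rr)<1.0
        P=at_z(C,[(318,np.polyval(f,318)),(440,np.polyval(f,440))],.2)
        v=P[1]-P[0]; yaw=np.arctan2(v[1],v[0])
        print(n,r0,"edge yaw",np.degrees(yaw).round(2),"y at x=.56",(P[0,1]+(0.56-P[0,0])*np.tan(yaw)).round(4),k.sum())
for n,C,pp in(("f1",F1,[(126,107),(126,182),(205,140),(46,78),(50,211)]),("f2",F2,[(122,95),(122,165),(190,128),(52,76),(50,190)])): print(n,at_z(C,px(n,pp),.199).round(4).tolist())
E
python3 m.py
```

```text
mortise top (array([0.48642917, 0.23100591, 0.20915454]), np.float64(0.00038307408331392993))
[[0.454  0.2569 0.207 ]
 [0.4846 0.1909 0.207 ]
 [0.4892 0.2714 0.207 ]
 [0.5194 0.2071 0.207 ]]
yaw 24.92640976081846
yaw 25.17970538140361
yaw2 24.663856709355077
yaw2 25.268790045820904
L (array([ 0.53849408, -0.07357872,  0.19383707]), np.float64(0.0010453138191652213))
R (array([ 0.54238197, -0.11411643,  0.20014503]), np.float64(0.0010265261650015192))
f1 63 edge yaw 7.32 y at x=.56 -0.0659 97
f1 79 edge yaw 5.85 y at x=.56 -0.0773 80
f1 117 edge yaw 6.37 y at x=.56 -0.1045 76
f1 132 edge yaw 5.58 y at x=.56 -0.1162 116
f2 173 edge yaw 8.74 y at x=.56 -0.0653 69
f2 188 edge yaw 6.62 y at x=.56 -0.0769 105
f2 219 edge yaw 6.48 y at x=.56 -0.1055 110
f2 233 edge yaw 9.62 y at x=.56 -0.1222 55
f1 [[0.564, -0.0799, 0.199], [0.5666, -0.1027, 0.199], [0.5902, -0.0873, 0.199], [0.5382, -0.0738, 0.199], [0.5429, -0.1142, 0.199]]
f2 [[0.564, -0.0765, 0.199], [0.5667, -0.1024, 0.199], [0.589, -0.0862, 0.199], [0.5392, -0.0721, 0.199], [0.5418, -0.1146, 0.199]]
```

```bash
python3 - <<'E'
from h import *
Q=q(np.radians(115)); c=[.4864,.2312]
arm.movep([*c,.27],Q)
arm.line_to([*c,.168],velocity=.12)
f0=arm.get_ft_force()
print("g",arm.move_gripper(0.0,60),arm.get_opening(),arm.get_finger_force(),arm.get_ft_force()-f0)
arm.line_to([*c,.180],velocity=.05); print(arm.get_ft_force()-f0)
arm.line_to([*c,.285],velocity=.15); arm.pause(.2)
print(arm.get_ft_force()-f0,arm.get_opening(),arm.get_wrist_torque(),arm.get_tool_pos(),arm.get_time())
r=[]
for n in("side","top"):
    im=imaging.snapshot(n); cv2.imwrite(f"pics/{n}1.png",im); m=imaging.mark_of(n,"mallet"); print(m[:1]); r.append((cam(n),m[0]["point"]) if m else None)
    t=imaging.trace(n,"mallet"); 
    if t: print(t[0]["box"],t[0]["confidence"]); np.save(f"pics/{n}1m.npy",t[0]["mask"])
if all(r): print(tri(*r[0],*r[1]))
C=cam("wrist");cv2.imwrite("pics/w1.png",imaging.snapshot("wrist"));np.savez("pics/w1.npz",K=C[0],d=C[1],R=C[2],t=C[3])
s=cv2.resize(cv2.imread("pics/side1.png")[150:390,120:320],(500,600)); 
w=cv2.resize(cv2.imread("pics/w1.png")[100:400,170:470],(300,300)); o=np.zeros((600,800,3),np.uint8);o[:,:500]=s;o[:300,500:]=w
cv2.imwrite("pics/g1.png",o)
E
```

```text
g False 0.4624478673567277 61.3320529460907 [0.55934152 0.09832703 2.01893743]
[-0.08394347  0.04772797 -4.04451336]
[-0.27380542  0.0491428  -3.23282847] 0.46152379114855385 [ 0.02700077 -0.03822113  0.0133064 ] [0.48595368 0.23083069 0.28389414] 9.6083
[{'point': [186.9, 258.0], 'confidence': 0.96}]
[161.6, 228.8, 207.3, 321.0] 0.82
[]
[145.6, 175.7, 182.3, 213.6] 0.6
```

View pics/g1.png

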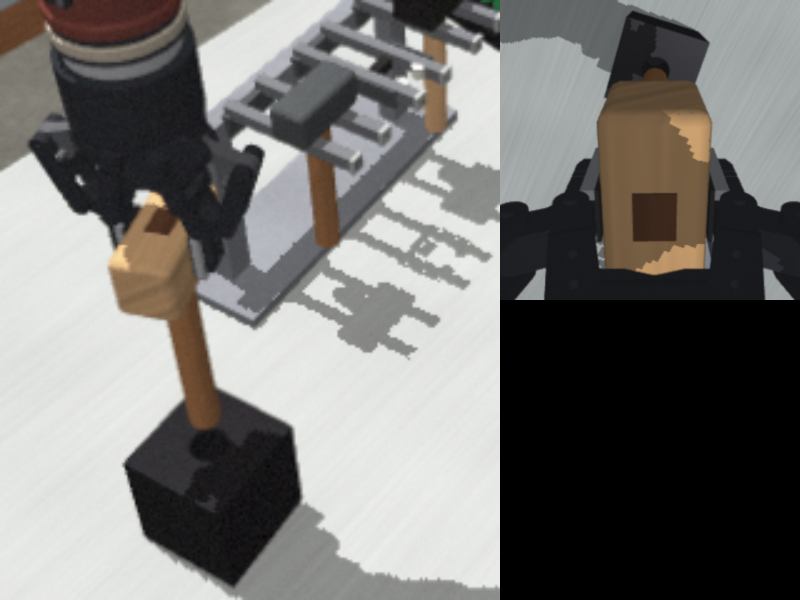

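The mallet is gripped and clear of the stand (handle bottom at crop (204,428), above the well). I'll work out its offset and lean in the hand.

```bash
python3 - <<'E'
from h import *
from scipy.optimize import least_squares
p=arm.get_tool_pos(); R=Ro.from_quat(arm.get_eef_rot()).as_matrix(); print(p,R.round(4).tolist(),arm.get_time())
S=cam("side"); m=np.load("pics/side1m.npy"); hs=cv2.cvtColor(cv2.imread("pics/side1.png"),40)
rows=np.arange(282,316); ctr=[]
for r in rows:
    c=np.where(m[r])[0]; ctr.append((c.min()+c.max())/2 if len(c) else np.nan)
ctr=np.array(ctr); f=np.polyfit(rows,ctr,1); print("line",f,np.polyval(f,[282,316]))
# gradient-based centre
im=cv2.imread("pics/side1.png").astype(float); d=im[:,:,2]-im[:,:,0]
c2=[]
for r in rows:
    c=np.where(d[r,180:220]>35)[0]+180; c2.append((c.min()+c.max())/2)
f2=np.polyfit(rows,c2,1); print("line2",f2,np.polyval(f2,[282,316]))
z=np.load("pics/w1.npz"); W=(z["K"],z["d"],z["R"],z["t"])
mt=at_z(W,[(325,317)],p[2]-.007+.046)[0]; print("mortise in tool",(R.T@(mt-p)).round(4))
# vertical line through tool: predicted centre columns, with roll about tool y
for roll in(-3,-1.5,0,1.5,3):
    T=Ro.from_rotvec(np.radians(roll)*R[:,1]).as_matrix()
    o=mt+T@[0,0,-.046]; P=proj(S,[o,o+T@[0,0,-.05],o+T@[0,0,-.14]])
    k=(P[2]-P[1]); print(roll,P.round(1).tolist(),"slope",(k[0]/k[1]).round(4),"col@300",P[1,0]+(300-P[1,1])*k[0]/k[1])
E
```

```text
[0.48636864 0.23121635 0.28490975] [[-0.4227, 0.9063, -0.0002], [0.9063, 0.4227, -0.0], [0.0, -0.0002, -1.0]] 9.9583
line [  0.21833461 132.97417876] [194.54453782 201.96791444]
line2 [  0.21466769 133.45110772] [193.98739496 201.28609626]
mortise in tool [-0.0004 -0.0005 -0.039 ]
-3 [[189.8, 257.4], [194.8, 277.0], [202.9, 308.5]] slope 0.2565 col@300 200.73091975455296
-1.5 [[189.5, 258.0], [194.2, 278.2], [201.9, 310.7]] slope 0.234 col@300 199.33882746593275
0 [[189.2, 258.6], [193.6, 279.4], [200.8, 313.0]] slope 0.2127 col@300 198.01995530511724
1.5 [[188.9, 259.1], [193.0, 280.5], [199.7, 315.2]] slope 0.1924 col@300 196.76701123118127
3 [[188.5, 259.7], [192.4, 281.6], [198.6, 317.4]] slope 0.1731 col@300 195.5735854479722
```

Lean is about 0° and the offset in the hand is under 0.5 mm. Now I'll carry the mallet to the mouth and insert it under force guard.

```bash
cat > ins.py <<'E'
from h import *
yaw=np.radians(6.1); ex=np.array([np.cos(yaw),np.sin(yaw),0]); ey=np.array([-ex[1],ex[0],0])
M=np.array([.5404,-.0931,0]); Q=q(yaw+np.pi/2)
def P(d,lat,z): return M+d*ex+lat*ey+[0,0,z]
def F(f0):
    f=arm.get_ft_force()-f0; return np.array([-f@ex,f@ey,f[2]])   # push resistance, side, up
E
python3 - <<'E'
from ins import *
p=P(-.055,0,.285); print(p)
arm.line_to(p,velocity=.18,ori=Q); arm.line_to(P(-.055,0,.212),velocity=.12); arm.pause(.3)
f0=arm.get_ft_force(); np.save("f0.npy",f0); print("f0",f0,arm.get_tool_pos()-P(-.055,0,.212),arm.get_time())
C=cam("top"); im=imaging.snapshot("top"); S=imaging.snapshot("side"); cv2.imwrite("pics/s2.png",S)
lat=0; d=-.055
arm.line_to(P(-.012,0,.212),velocity=.08); print(F(f0).round(1),arm.get_time())
a=cv2.resize(S[120:280,200:360],(600,600)); cv2.imwrite("pics/s2c.png",a)
E
```

```text
[ 0.48571141 -0.09894452  0.285     ]
f0 [ 0.05443276 -0.10927741 -3.95933531] [ 3.02260851e-04 -6.21914309e-05  5.63313059e-04] 13.0
[0.3 1.2 0.1] 13.7917
```

View pics/s2c.png

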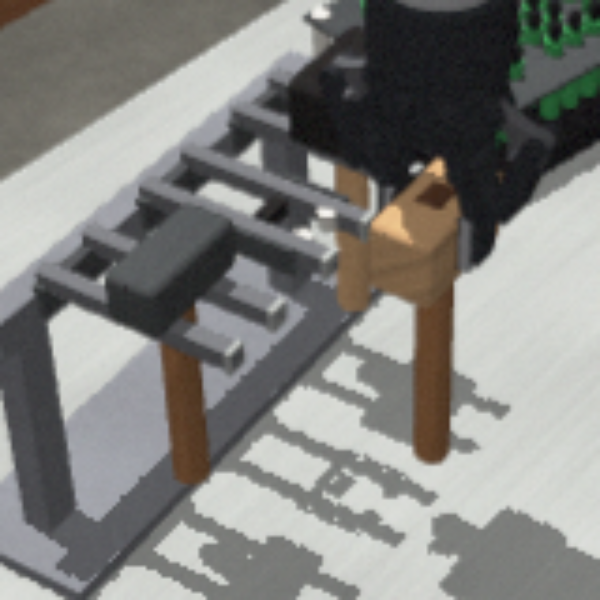

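The mallet stands upright in front of the empty fork's mouth (prong tips at crop (325,262)/(365,220)), and the head is level with clearance above the prongs. Inserting now.

```bash
python3 - <<'E'
from ins import *
f0=np.load("f0.npy"); lat=0; d=-.012; z=.212; peak=0; passed=False
while d<.075:
    step=.002 if d<.03 else .0005
    d+=step; arm.line_to(P(d,lat,z),velocity=.03); f=F(f0); peak=max(peak,f[0])
    print(round(d*1e3,1),f.round(1),round(lat*1e3,1),round(arm.get_time(),2))
    if abs(f[1])>9 or f[0]>11.5 or f[2]>12: print("stop"); break
    if abs(f[1])>2.5: lat+=np.sign(f[1])*.0004
np.save("st.npy",[d,lat,z])
arm.pause(.2); print(F(f0).round(2),arm.get_time(),(arm.get_tool_pos()-P(d,lat,z)).round(4))
E
```

```text
-10.0 [-0.3 -0.7  0.9] 0.0 14.04
-8.0 [-0.2 -1.1  1.3] 0.0 14.29
-6.0 [0.1 0.2 0.6] 0.0 14.54
-4.0 [-0.4 -0.5  0.3] 0.0 14.79
-2.0 [ 0.6 -0.1  0.4] 0.0 15.04
0.0 [0.2 0.5 1.1] 0.0 15.29
2.0 [-0.2  0.2  0.9] 0.0 15.54
4.0 [ 0.6 -0.1  0.3] 0.0 15.79
6.0 [ 0.2 -0.7  0.8] 0.0 16.04
8.0 [-0.4 -0.2  1. ] 0.0 16.29
10.0 [-0.4 -0.3  1. ] 0.0 16.54
12.0 [-0.1 -0.8  1. ] 0.0 16.79
14.0 [1.2 1.  0.5] 0.0 17.04
16.0 [4.9 2.  2. ] 0.0 17.29
18.0 [6.8 1.8 1.3] 0.0 17.54
20.0 [7.9 0.  2.1] 0.0 17.79
22.0 [7.3 0.8 0.9] 0.0 18.04
24.0 [7.6 1.1 0.9] 0.0 18.29
26.0 [ 4.7  0.8 -0.8] 0.0 18.54
28.0 [ 2.7  1.1 -1.1] 0.0 18.79
30.0 [ 0.3  0.6 -1.5] 0.0 19.04
30.5 [-0.3  1.2 -1.6] 0.0 19.29
31.0 [-1.   0.6 -0.4] 0.0 19.54
31.5 [0.5 0.9 2.3] 0.0 19.79
32.0 [-0.3 -0.3  2.7] 0.0 20.04
32.5 [0.1 0.3 2.7] 0.0 20.29
33.0 [1.7 0.5 1.6] 0.0 20.54
33.5 [0.9 0.2 1.3] 0.0 20.79
34.0 [-0.7  1.  -1.2] 0.0 21.04
34.5 [ 0.1  0.4 -0.2] 0.0 21.29
35.0 [-0.2  1.9 -0. ] 0.0 21.54
35.5 [-0.2  1.4  0.3] 0.0 21.79
36.0 [-0.6  1.8  1.2] 0.0 22.04
36.5 [0.3 2.1 0.7] 0.0 22.29
37.0 [0.6 0.9 0.4] 0.0 22.54
37.5 [0.1 1.1 1.2] 0.0 22.79
38.0 [-0.   0.   0.3] 0.0 23.04
38.5 [0.  0.5 1.2] 0.0 23.29
39.0 [0.5 1.  0.8] 0.0 23.54
39.5 [ 0.5 -0.1  1.1] 0.0 23.79
40.0 [1.8 1.4 1.4] 0.0 24.04
40.5 [3.7 0.1 1.7] 0.0 24.29
41.0 [5.3 0.6 3.9] 0.0 24.54
41.5 [6.  0.4 5.1] 0.0 24.79
42.0 [6.8 0.  4.3] 0.0 25.04
42.5 [ 7.2 -0.2  6.2] 0.0 25.29
43.0 [7.5 1.5 6.9] 0.0 25.54
43.5 [8.8 1.3 7. ] 0.0 25.79
44.0 [9.5 0.6 6.8] 0.0 26.04
44.5 [9.4 0.3 7.5] 0.0 26.29
45.0 [11.5  0.5  7.7] 0.0 26.54
45.5 [11.4 -0.9  8.1] 0.0 26.79
46.0 [12.3  0.8  9. ] 0.0 27.04
stop
[11.67  0.88  8.35] 27.2417 [-0.0047 -0.0006 -0.0004]
```

Rollers passed at about 25 mm and the buffer is felt from about 40 mm, pressed firmly at 12 N (about 1.5 mm). The arm has yielded about 4.7 mm. Next: ease off a little, check tilt, lower.

```bash
python3 - <<'E'
from ins import *
f0=np.load("f0.npy"); d,lat,z=np.load("st.npy")
def rep(): 
    R=Ro.from_quat(arm.get_eef_rot()).as_matrix(); print(round(d*1e3,1),round(z*1e3,1),F(f0).round(1),"act",((arm.get_tool_pos()-M)@ex*1e3).round(2),(arm.get_tool_pos()[2]*1e3).round(2),"tilt",np.degrees([R[:,2]@ex,R[:,2]@ey]).round(2),round(arm.get_time(),2))
rep()
d-=.0035; arm.line_to(P(d,lat,z),velocity=.03); arm.pause(.15); rep()
while z>.203:
    z-=.0005; arm.line_to(P(d,lat,z),velocity=.02); rep()
    if F(f0)[2]>9: break
np.save("st.npy",[d,lat,z])
im=imaging.snapshot("side"); cv2.imwrite("pics/s3.png",cv2.resize(im[120:280,200:360],(600,600),interpolation=cv2.INTER_CUBIC))
E
```

```text
46.0 212.0 [11.7  0.9  8.3] act 41.24 211.65 tilt [-0.65 -0.01] 27.24
42.5 212.0 [6.4 0.4 4.9] act 40.39 211.69 tilt [-0.29 -0.  ] 27.66
42.5 211.5 [6.8 0.7 5.1] act 40.39 211.17 tilt [-0.29 -0.  ] 27.91
42.5 211.0 [7.  0.5 4.2] act 40.37 210.66 tilt [-0.29 -0.  ] 28.16
42.5 210.5 [ 7.3 -0.4  4.6] act 40.38 210.16 tilt [-0.29 -0.01] 28.41
42.5 210.0 [ 7.1 -0.4  4.1] act 40.37 209.64 tilt [-0.3  -0.01] 28.66
42.5 209.5 [6.3 0.4 5.2] act 40.37 209.17 tilt [-0.29 -0.01] 28.91
42.5 209.0 [7.4 0.4 5.6] act 40.39 208.7 tilt [-0.29 -0.01] 29.16
42.5 208.5 [ 7.8 -0.4  4.7] act 40.37 208.16 tilt [-0.29 -0.01] 29.41
42.5 208.0 [6.6 0.  4.6] act 40.39 207.71 tilt [-0.29 -0.02] 29.66
42.5 207.5 [7.6 0.  7.4] act 40.36 207.65 tilt [-0.28 -0.03] 29.91
42.5 207.0 [8.7 0.6 8.7] act 40.36 207.64 tilt [-0.27 -0.04] 30.16
42.5 206.5 [ 8.9 -0.1 10.9] act 40.38 207.64 tilt [-0.25 -0.05] 30.41
```

View pics/s3.png

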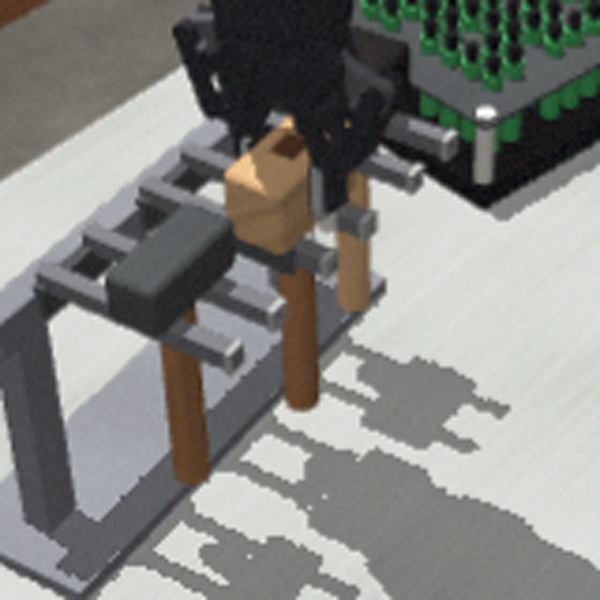

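The head is seated on the prongs (height stopped at 207.6 mm, force rising), between its neighbours, which are undisturbed. Ease off, release and retreat straight up.

```bash
python3 - <<'E'
from ins import *
f0=np.load("f0.npy"); d,lat,z=np.load("st.npy")
arm.line_to(P(.0405,lat,.2072),velocity=.02); arm.pause(.15); print(F(f0).round(1),((arm.get_tool_pos()-M)@ex*1e3).round(2))
arm.move_gripper(.62,20); arm.move_gripper(.95); arm.pause(.2)
p=arm.get_tool_pos(); print(arm.get_opening(),arm.get_ft_force(),arm.get_time())
arm.line_to([p[0],p[1],.26],velocity=.08); arm.line_to([p[0]-.03,p[1]-.06,.37],velocity=.2)
arm.pause(.3)
C,o=wshot("w4",["mallet","fork","hammer","rubber_mallet"])
S=imaging.snapshot("side"); r=imaging.mark_of("side","mallet"); T=imaging.snapshot("top"); r2=imaging.mark_of("top","mallet"); print(r[:1],r2[:1],arm.get_time())
if r and r2: 
    X=tri(cam("side"),r[0]["point"],cam("top"),r2[0]["point"]); print(X,(X[0]-M)@ex,(X[0]-M)@ey)
a=cv2.resize(S[120:280,200:360],(400,400)); b=cv2.resize(cv2.imread("pics/w4.png"),(400,250)); o=np.zeros((400,800,3),np.uint8);o[:,:400]=a;o[:250,400:]=b
cv2.imwrite("pics/e.png",o)
E
```

```text
[6.7 0.2 5.9] 39.93
0.9509365617799034 [-0.38942917 -0.5090462  -0.03804084] 31.7417
w4 mallet [([364.8, 115.1], 0.97)]
w4 fork []
w4 hammer []
w4 rubber_mallet [([385.4, 216.1], 0.84)]
[{'point': [277.4, 176.2], 'confidence': 0.67}] [] 34.0917
```

View pics/e.png

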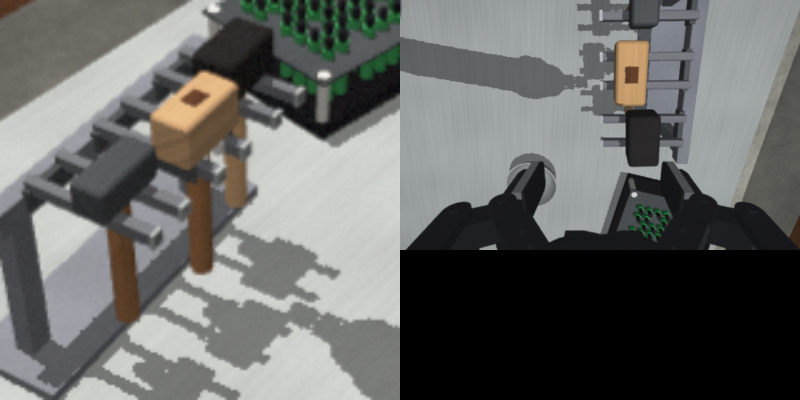

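The mallet hangs level on the middle fork (side crop ≈(195,120), wrist ≈(632,75)). The neighbours are untouched and the gripper is clear.

```bash
python3 -c "
from station import finish_job
print(finish_job())"
```

```text
the job is handed in; nothing more can be done
None
```

The mallet hangs handle down on the empty middle fork, pushed past the rollers and pressed on the buffer at about 12 N; the head was then lowered onto the prongs and released, the last pictures show the hammers undisturbed and the arm clear, and the job was handed in at about 34 s.

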